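Set and lock the length stop of a spinach trimming gauge

TASK

Set the bunch-trimming gauge to its new length: slide the length stop along its rail until it sits right up against the set stop, without ramming it, then turn the black knob clockwise until the sprung plunger drops into the notch of the cam, and do not force the knob on once the plunger is in. Leave the length stop locked against the set stop, let go of it, and leave the other things on the table where they are.

Things in the scene. Friction and masses are not known exactly. Their poses are not given: they have to be found in the camera images.
- gauge: Bunch-trimming gauge, bolted down: base plate 215 x 530 mm, white plastic bed (top 20 mm above the table), aluminium rail 50 mm wide along one long side (top 40 mm above the table). Origin on the table at mid-length. y runs along the rail, from the knife slot towards the set stop; x points across, from bed to rail; the rail's centre line is at x = 60 mm.
- carriage: The length stop: aluminium carriage that slides on the rail along the gauge's y, with about 3 N of drag until locked. Deck 80 x 140 mm, its top 14 mm above the rail; a thin steel fence reaches from it over the bed. It carries cam, knob and plunger. Origin on the knob's axis, at rail-top height; axes as the gauge's. Move it by its knob or push its end.
- carriage_face (a point): Centre of the carriage's end face that must meet the set stop: 45 mm from the knob's axis towards +y of the gauge.
- set_stop: Set stop: aluminium block 50 x 26 x 30 mm with a small black screw knob, clamped on the rail; it does not move. Origin at the lower edge's middle of the face that the carriage meets, at rail-top height; the block lies beyond, along +y. The carriage is home when its end face touches this face (within 2 mm). Meeting force to stay below 35 N.
- knob: Black bar knob on the upright cam shaft, on top of the carriage. Origin on the shaft's axis, 62 mm above the table; z up. The bar is 66 mm long along its own y, 26 mm wide along its x, and stands 84 to 112 mm above the table. It turns clockwise seen from above, with 0.1 to 0.3 N m, more as the clamp bites; the plunger drops after 0.4 to 1.5 rad of turning from the start.
- knob_grip (a point): Point on the knob's axis at the mid-height of its bar (98 mm above the table), where it is gripped across its 26 mm width. Axes as the knob's.
- plunger: Sprung steel plunger in a housing on the carriage, on the cam's side away from the set stop; it slides along the gauge's y. Its 8 mm roller rides on the cam's rim; a small black pull knob is on its tail. Origin at the roller's axis: 34 mm from the knob's axis on the rim, 28 mm when dropped fully into the notch (6 mm travel). The spring presses with 8 to 13 N.
- tape_roll: Roll of clear bag tape, 92 mm across, 22 mm high, lying behind the rail. Leave it. Origin under its centre.
- shears: Red-handled harvest shears, about 175 mm long, lying on the white bed beside the knife. Leave them. Origin under the pivot.
- knife: Trimming knife with a wooden handle, 170 mm long, lying on the white bed, on the set stop's side. Leave it. Origin under its middle.
- check_weight: Brass check weight, 38 mm across, 58 mm high, behind the rail. Leave it. Origin under its centre.
- marker: White marker pen with a black cap, 137 mm long, lying behind the rail. Leave it. Origin under its middle.
- spray_bottle: White spray bottle, 72 mm across, 182 mm high. Leave it. Origin under its centre.
- cam_centre (a point): Centre of the cam disc (60 mm across, 10 mm thick, under the knob). The disc is set-screwed on the knob's shaft, so the notch angle differs from unit to unit: feel or see it. Behind the notch is a tooth: up to 0.1 rad after the drop the knob stops solid against the plunger's roller. Force between cam and plunger to stay below 22 N (some 0.5 N m on the knob).

How it is judged:
By the outcome, as a careful person would: the job done as asked, in the order asked, and still so for the second after the job is handed in, with the robot touching nothing.
It also fails if it takes over 67 s, if anything falls off the work surface, if the arm or the gripper's body presses on something with over 40 N, if the wrist force passes 120 N, or if a joint passes its speed limit or range.

ROBOT

A 6-joint arm with a two-finger parallel gripper is mounted at the origin on the work surface. World frame = base frame: x ahead of the robot, y to its left, z up, the work surface at z = 0. Lengths are in mm, angles in rad, forces in N, time in s.
With the tool pointing down it reaches from about 350 to 875 mm from the base axis. Payload 4.2 kg.
Tool frame: the origin (TCP) lies midway between the tips of the shut fingers; the grasp point (between the pads) lies 19 mm behind it; z points along the fingers, y is the line along which they close (so a half turn about z gives the same grasp; the last joint's range is limited). The gripper opens to 85 mm and grips with 20 to 120 N. Pads are 22 mm wide; open, the fingers measure 114 mm over their backs; the gripper's body (76 mm by 85 mm) begins 54 mm behind the grasp point. The pads swing forward as they close: fully open they stand 13 mm farther back than shut.
Start: joints at [1.426, 0.385, 0.008, 0, -1.194, -0.259], TCP at [245.539, 574.726, 231.312] pointing down, gripper open.
Joint ranges: [-3.14, 3.14], [-1.21, 2.06], [-1.07, 1.41], [-3.16, 2.05], [-2.99, -0.16], [-3.1, 3.1]. Speed limits (rad/s): [2.79, 2.79, 3.14, 3.14, 3.14, 3.14].

INTERFACE

Orientations are given as a unit quaternion [x, y, z, w].
In Python, from bench import read_state, get_image, job_done gives the robot as it stands.
- The arm moves only by the tool servo_tool, never from a script. Its arguments are lists of equal length, an entry for each row: "rotation": the turn, a rotation vector about the world's x, y, z scaled (see below), a list of three; "slide": the shift along the world's x, y, z scaled (see below), a list of three; "grip": the opening, from -1 (shut) to 1 (fully open). In form: {"rotation": [[rx, ry, rz], ...], "slide": [[tx, ty, tz], ...], "grip": [grip, ...]}. A call has 1 to 8 rows; each row is the pose to reach, as a shift and turn from the pose commanded when the call began, turning the shorter way round; what a row does not reach only later rows make up. The controller multiplies each number of a shift by 0.2 m and each number of a turn by 360 degrees. A row lasts 1/8 s, in which the tool goes at most 62.5 mm and 10.7 degrees, less where a joint would pass 70% of its speed; a pose out of reach is approached as far as the arm can. A call with a number of a shift or a turn outside -1 to 1 is refused whole. A call with a gripper value outside its range is refused whole. The fingers move at their own pace and stop on an object; the grip force is fixed at half the most. Time passes only in rows, so rows that repeat a pose let the fingers close. It gives the time, the measured TCP pose, the force, the opening and the grip force at its end, in the units of the state.
- read_state(): the state, without advancing time (a new reading comes with each control period).
- get_image(name): name is "scene" or "top" or "wrist"; returns a dict with "image" (384x512x3 uint8, red, green, blue), "depth" (384x512 float32, mm along the optical axis (not along the pixel's ray), 0 where there is no reading), "camera_matrix" (3x3 intrinsics, pixels), "rvec" (rotation vector, rad) and "tvec" (3), from world to camera coordinates, as OpenCV has them; the wrist camera has in their place "hand_eye" (4x4, takes a point from camera to tool coordinates, whose origin is the TCP and whose axes are the flange's). Camera axes: x right, y down, z forward; pixel columns grow to the right and rows downward; lengths in mm; the calibration is good to about 2 mm. A picture is of the moment at which its call begins: read the wrist's pose just before it.
- job_done(): hands the job in; it is judged then, once.
The state is a dict: "clock": time; "joints": joint angles; "joint_vel": joint speeds; "joint_efforts": joint torques, N m; "position": TCP position; "ee_rot": TCP orientation; "contact_force": force on the tool from outside, world axes, zero at the start; "wrist_torque": the same for the moment, N m; "gripper_width": finger opening in mm; "grasp_force": force on a finger pad.
Only numpy, scipy, OpenCV 4.12 (cv2) and the standard library are available. Lean on these libraries where they do the work, as an engineer would, in place of code of your own. Each camera call takes 0.05 s, during which the arm holds its last target. There are 200 camera calls.

## Working session

There is one attempt and no reset: what is moved stays moved. The work goes in short steps, Python scripts to look and compute and a tool call to move; the robot and the scene stay as the last step left them, time stands still between calls to the robot, and variables do not carry over. Pictures are saved under pics/ and viewed, at most 10 in all, crops included, and the job is handed in when it is done.

Besides the shell and the picture viewer there is one more tool, called after "Request:" in YAML: its name, and indented under it one key for each argument. servo_tool: Moves the arm, as the interface text tells. Shifts and turns lie within -1 to 1; 1 stands for 0.2 m of shift or 360 degrees of turn. Its arguments: {"type":"object","properties":{"rotation":{"type":"array","items":{"type":"array","items":{"type":"number","minimum":-1,"maximum":1}}},"slide":{"type":"array","items":{"type":"array","items":{"type":"number","minimum":-1,"maximum":1}}},"grip":{"type":"array","items":{"type":"number"}}},"required":["rotation","slide","grip"]}

```bash
mkdir -p pics; cat > h.py <<'E'
import numpy as np, cv2
from bench import *
from scipy.spatial.transform import Rotation as R
def grab(n,f=None):
    s=read_state(); d=get_image(n)
    if f: cv2.imwrite('pics/'+f,cv2.cvtColor(d['image'],cv2.COLOR_RGB2BGR))
    np.save('/tmp/'+n+'.npy',dict(d=d,s=s),allow_pickle=True); return d,s
def load(n):
    o=np.load('/tmp/'+n+'.npy',allow_pickle=True).item(); return o['d'],o['s']
def ray(n,u,v):
    d,s=load(n); K=d['camera_matrix']; r=np.linalg.inv(K)@[u,v,1]
    if n=='wrist':
        H=np.array(d['hand_eye']); Q=R.from_quat(s['ee_rot']).as_matrix()
        return Q@H[:3,3]+s['position'], Q@H[:3,:3]@r
    Rm=cv2.Rodrigues(np.array(d['rvec']))[0]; return -Rm.T@np.ravel(d['tvec']), Rm.T@r
def atz(n,u,v,z):
    c,r=ray(n,u,v); return c+r*(z-c[2])/r[2]
def dep(n,u,v):
    d,s=load(n); c,r=ray(n,u,v); return c+r*d['depth'][int(v),int(u)]
E
python3 - <<'E'
from h import *
d,s=grab('top','top1.png'); print(s)
d,s=grab('scene','scene1.png')
E
```

```text
{'clock': 0.0, 'joints': array([ 1.42557221e+00,  3.85553434e-01,  6.62892930e-03, -4.78394946e-04,
       -1.19397061e+00, -2.58611781e-01]), 'joint_vel': array([-0.0010647 ,  0.0012193 ,  0.00037773,  0.00022071,  0.00068816,
        0.00032917]), 'joint_efforts': array([-8.30009367e-05, -3.92292058e+01,  1.88392532e+01,  4.18630064e+00,
       -4.63417004e-03,  5.86631501e-06]), 'position': array([245.34625287, 574.2080985 , 230.22772168]), 'ee_rot': array([ 9.79665472e-01, -2.00635023e-01, -1.62502828e-04,  1.06030429e-03]), 'contact_force': array([0.20356102, 0.7244085 , 0.80976578]), 'wrist_torque': array([-0.01161665, -0.03683819, -0.00323917]), 'grasp_force': 0.0, 'gripper_width': 85.84431768605168}
```

View pics/top1.png

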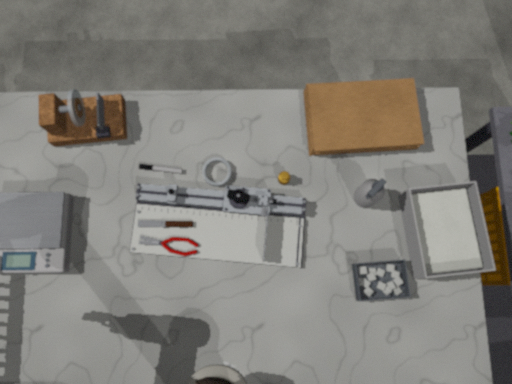

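View pics/scene1.png

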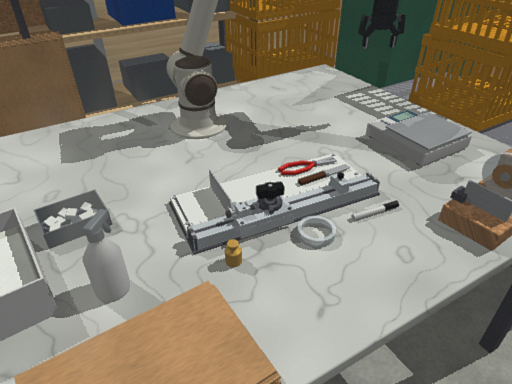

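The top view shows the knob at about (238,197) and the set stop at about (171,191), with the rail running from (138,190) to (303,207). I'll enlarge it and measure.

```bash
python3 - <<'E'
from h import *
d,s=load('top'); im=cv2.cvtColor(d['image'],cv2.COLOR_RGB2BGR)
cv2.imwrite('pics/topc.png',cv2.resize(im[170:230,130:310],None,fx=4.4,fy=4.4,interpolation=cv2.INTER_CUBIC))
for n,u,v,z in [('knob',238,197,112),('stop',171,191,70),('railL',138,190,40),('railR',303,207,40),('weight',284,178,50),('roll',218,170,22)]:
    print(n,atz('top',u,v,z).round(1), dep('top',u,v).round(1))
E
```

```text
knob [574.  -69.6 112. ] [574.1 -69.6 111.5]
stop [602.8 132.9  70. ] [600.8 131.2  79.2]
railL [613.5 240.1  40. ] [611.8 238.   47.9]
railR [ 555.7 -265.1   40. ] [ 555.6 -265.1   40.6]
weight [ 644.6 -208.8   50. ] [ 642.9 -208.2   57. ]
roll [679.5  -4.2  22. ] [687.3  -1.9  -7.4]
```

View pics/topc.png

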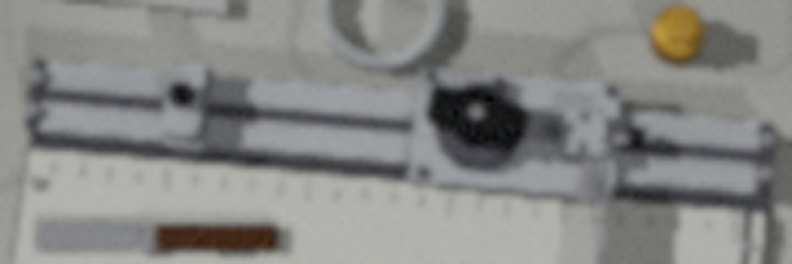

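Request:
servo_tool:
  rotation:
    - [0,0,-0.0464]
    - [0,0,-0.0464]
    - [0,0,-0.0464]
  slide:
    - [0.41,-0.8,0.05]
    - [0.41,-0.8,0.05]
    - [0.41,-0.8,0.05]
  grip: [1,1,1]

```text
clock: 0.48
position: [328.0, 412.6, 241.0]
ee_rot: [0.94, -0.341, -0.0, 0.0]
contact_force: [1.0, 0.7, 0.6]
gripper_width: 85.8
grasp_force: 0.0
```

Request:
servo_tool:
  rotation:
    - [0,0,-0.0464]
    - [0,0,-0.0464]
    - [0,0,-0.0464]
  slide:
    - [0.41,-0.8,0.05]
    - [0.41,-0.8,0.05]
    - [0.41,-0.8,0.05]
  grip: [1,1,1]

```text
clock: 0.85
position: [409.9, 252.6, 251.3]
ee_rot: [0.881, -0.474, -0.0, 0.0]
contact_force: [1.1, 0.6, 0.0]
gripper_width: 85.4
grasp_force: 0.0
```

Request:
servo_tool:
  rotation:
    - [0,0,-0.0464]
    - [0,0,-0.0464]
    - [0,0,-0.0464]
  slide:
    - [0.41,-0.8,0.05]
    - [0.41,-0.8,0.05]
    - [0.41,-0.8,0.05]
  grip: [1,1,1]

```text
clock: 1.23
position: [491.9, 92.6, 261.3]
ee_rot: [0.802, -0.597, -0.0, 0.0]
contact_force: [1.4, -0.1, -0.0]
gripper_width: 85.3
grasp_force: 0.0
```

Request:
servo_tool:
  rotation:
    - [0,0,-0.0464]
    - [0,0,-0.0464]
    - [0,0,-0.0464]
    - [0,0,-0.0464]
    - [0,0,-0.0464]
    - [0,0,-0.0464]
  slide:
    - [0.41,-0.8,0.05]
    - [0.41,-0.8,0.05]
    - [0.41,-0.8,0.05]
    - [0.41,-0.8,0.05]
    - [0.41,-0.8,0.05]
    - [0.41,-0.8,0.05]
  grip: [1,1,1,1,1,1]

```text
clock: 1.98
position: [573.1, -64.2, 271.3]
ee_rot: [0.708, -0.706, -0.0, 0.0]
contact_force: [-0.2, 1.0, -0.1]
gripper_width: 85.4
grasp_force: 0.0
```

```bash
python3 - <<'E'
from h import *
d,s=grab('wrist','w1.png'); print(s['clock'],s['position'],s['joints'],R.from_quat(s['ee_rot']).as_euler('xyz',degrees=True)); print(d['hand_eye'])
E
```

```text
1.975 [573.07516885 -64.2352674  271.29337201] [ 1.69050840e-01  2.77105711e-01 -4.84910477e-02 -2.21027880e-04
 -1.24543514e+00 -1.66530614e-01] [ 1.79984700e+02  9.59519479e-03 -8.98596524e+01]
[[ 4.30912064e-04 -9.62795484e-01 -2.70230774e-01  6.88368923e+01]
 [ 9.99999770e-01  5.56312529e-04 -3.87458558e-04  1.80897437e+00]
 [ 5.23376115e-04 -2.70230545e-01  9.62795502e-01 -1.41805766e+02]
 [ 0.00000000e+00  0.00000000e+00  0.00000000e+00  1.00000000e+00]]
```

View pics/w1.png

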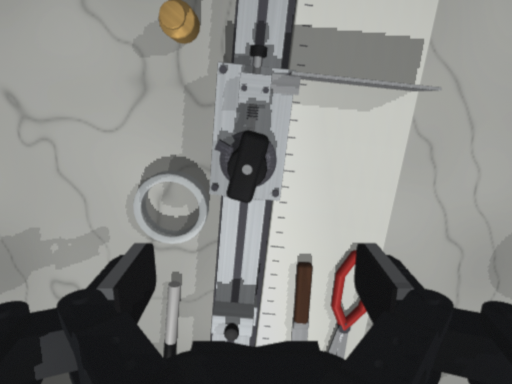

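The wrist view shows the knob's centre at about (247,168), with the bar running from (257,134) to (240,200). The set stop's face is near v≈316. I'll zoom in on the carriage and stop.

```bash
python3 - <<'E'
from h import *
d,s=load('wrist'); im=cv2.cvtColor(d['image'],cv2.COLOR_RGB2BGR)
a=cv2.resize(im[60:210,200:300],None,fx=4,fy=4,interpolation=cv2.INTER_CUBIC)
b=cv2.resize(im[240:340,200:300],None,fx=4,fy=4,interpolation=cv2.INTER_CUBIC)
c=np.zeros((600,800,3),np.uint8); c[:,:400]=a; c[:400,400:]=b
cv2.imwrite('pics/w1c.png',c)
E
```

```text
(no output)
```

View pics/w1c.png

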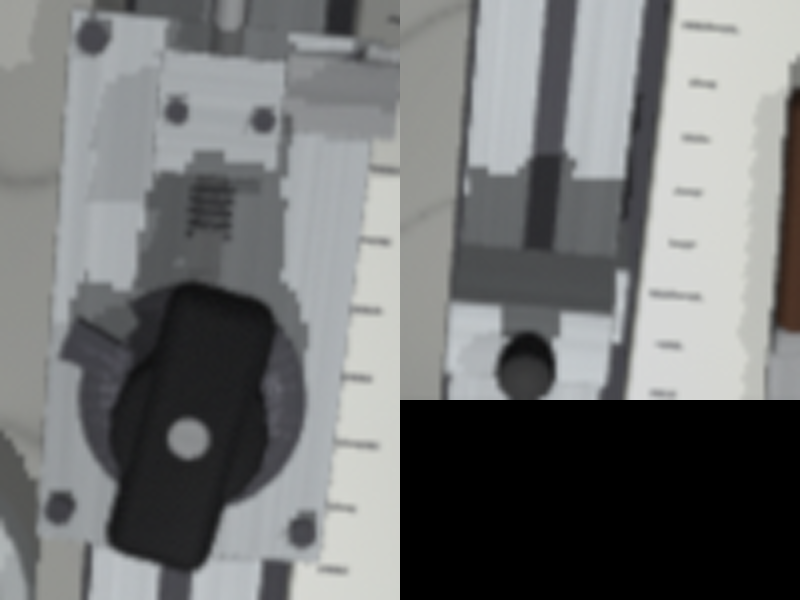

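```bash
python3 - <<'E'
from h import *
P=lambda x,y,z,ox=200,oy=60: atz('wrist',ox+x/4,oy+y/4,z)
k=P(188,438,112); print('knob',k)
c=[P(*q,112) for q in [(180,283),(272,310),(108,535),(205,570)]]
print('barmid',np.mean(c,0)); v=(c[0]+c[1]-c[2]-c[3]); print('bar',v[:2]/2,np.degrees(np.arctan2(v[1],v[0])))
v=c[1]-c[0]; print('across',v,np.linalg.norm(v))
# deck edges z=54
L=P(40,535,54);L2=P(73,12,54);Rr=P(318,562,54)
print('end corners',L,Rr); v=L-L2; print('rail dir deg',np.degrees(np.arctan2(v[1],v[0])))
a=P(455-400,248,40,200,240);b=P(615-400,255,40,200,240); a2=P(450-400,300,70,200,240); b2=P(612-400,310,70,200,240)
print('stop low',a,b,'top',a2,b2)
for n in (a,b,a2,b2):
  for th in (82.5,83.5):
    t=np.array([np.cos(np.radians(th)),np.sin(np.radians(th))]); print(th,(n[:2]-k[:2])@t-45,((L+Rr)[:2]/2-k[:2])@t)
cc=P(192,390,72); nn=P(100,318,72); v=(nn-k)[:2]; print('cam',cc,'notch ang',np.degrees(np.arctan2(v[1],v[0])))
E
```

```text
knob [578.49623088 -68.10105032 112.        ]
barmid [577.91830255 -70.46105707 112.        ]
bar [-16.0754773  -59.79016693] -105.0489404421249
across [-20.55263591   5.91725407   0.        ] 21.387490233120502
end corners [621.30409544 -27.77793299  54.        ] [543.4338099  -20.10148352  54.        ]
rail dir deg 84.64036583313023
stop low [623.25205706 120.46193326  40.        ] [572.13175644 122.87355257  40.        ] top [621.11165475 117.80588472  70.        ] [572.93414506 121.11658477  70.        ]
82.5 147.79160868466172 44.2890272888514
83.5 147.41737686392054 44.31587113579329
82.5 143.51005806807856 44.2890272888514
83.5 144.0265116140437 44.31587113579329
82.5 144.87890444111014 44.2890272888514
83.5 144.53610136342073 44.31587113579329
82.5 141.87285411186474 44.2890272888514
83.5 142.37167083651883 44.31587113579329
cam [578.35611145 -72.09425058  72.        ] notch ang -44.04275645110361
```

Request:
servo_tool:
  rotation:
    - [0,0,-0.025]
    - [0,0,-0.0417]
    - [0,0,-0.0417]
    - [0,0,-0.0417]
    - [0,0,-0.0417]
    - [0,0,-0.0417]
    - [0,0,-0.0417]
    - [0,0,-0.0417]
  slide:
    - [0.0225,-0.02,-0.1]
    - [0.0225,-0.02,-0.3]
    - [0.0225,-0.02,-0.5]
    - [0.0225,-0.02,-0.65]
    - [0.0225,-0.02,-0.8]
    - [0.0225,-0.02,-0.9]
    - [0.0225,-0.02,-0.955]
    - [0.0225,-0.02,-0.955]
  grip: [1,1,1,1,1,1,1,1]

```text
clock: 3.02
position: [577.8, -68.7, 80.1]
ee_rot: [-0.609, 0.793, 0.0, -0.0]
contact_force: [-0.7, 0.8, -0.2]
gripper_width: 85.5
grasp_force: 0.0
```

Request:
servo_tool:
  rotation:
    - [0,0,0]
    - [0,0,0]
    - [0,0,0]
    - [0,0,0]
    - [0,0,0]
    - [0,0,0]
    - [0,0,0]
    - [0,0,0]
  slide:
    - [0,0,0]
    - [0,0,0]
    - [0,0,0]
    - [0,0,0]
    - [0,0,0]
    - [0,0,0]
    - [0,0,0]
    - [0,0,0]
  grip: [0.3,-0.1,-0.2,-0.3,-0.35,-0.4,-0.45,-1]

```text
clock: 4.03
position: [580.0, -69.5, 81.2]
ee_rot: [-0.609, 0.793, -0.001, 0.002]
contact_force: [4.3, -1.8, 0.2]
gripper_width: 25.0
grasp_force: 58.8
```

```bash
python3 - <<'E'
from h import *
s=read_state(); print(s)
E
```

```text
{'clock': 4.025, 'joints': array([ 0.15832708,  0.46196867, -0.28798982,  0.00125456, -0.81667672,
       -0.42039813]), 'joint_vel': array([-8.05636472e-05, -4.69121399e-04, -8.62504227e-04,  1.17555407e-04,
        3.88739867e-04,  5.30534006e-04]), 'joint_efforts': array([  1.27357062, -38.44913006,  12.24841744,   2.23209769,
        -1.02533888,   0.17892104]), 'position': array([580.00741931, -69.49358928,  81.23233891]), 'ee_rot': array([-0.60899222,  0.79317333, -0.00139311,  0.00161177]), 'contact_force': array([ 4.31641403, -1.78531391,  0.24996163]), 'wrist_torque': array([-0.67011435, -1.16735025, -0.18611578]), 'grasp_force': 58.76712262630463, 'gripper_width': 25.03753533182177}
```

Request:
servo_tool:
  rotation:
    - [0,0,0]
    - [0,0,0]
    - [0,0,0]
    - [0,0,0]
    - [0,0,0]
    - [0,0,0]
    - [0,0,0]
    - [0,0,0]
  slide:
    - [0.014,0.04,0]
    - [0.022,0.12,0]
    - [0.031,0.2,0]
    - [0.039,0.28,0]
    - [0.048,0.36,0]
    - [0.056,0.44,0]
    - [0.064,0.52,0]
    - [0.068,0.55,0]
  grip: [-1,-1,-1,-1,-1,-1,-1,-1]

```text
clock: 5.03
position: [590.9, 41.0, 81.2]
ee_rot: [-0.609, 0.793, 0.0, -0.001]
contact_force: [-2.1, -3.5, 6.6]
gripper_width: 25.2
grasp_force: 59.7
```

```bash
python3 - <<'E'
from h import *
d,s=grab('wrist','w2.png'); print(s['position'],s['contact_force'],s['wrist_torque'],R.from_quat(s['ee_rot']).as_euler('xyz',degrees=True))
E
```

```text
[590.94459099  40.97765607  81.1626178 ] [-2.11518999 -3.50390703  6.55788829] [-0.87950782  0.241263   -0.11621651] [ 1.79933694e+02 -6.99952806e-02 -1.04943993e+02]
```

View pics/w2.png

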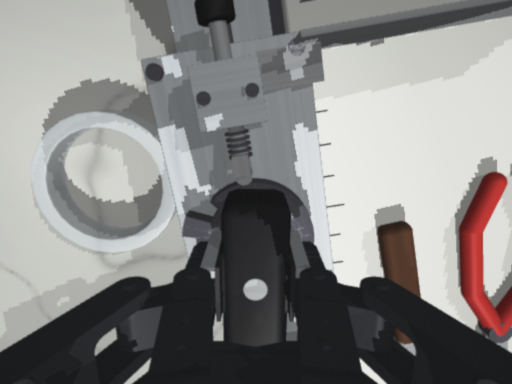

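The knob is gripped and the carriage has followed it. About 33 mm are left, so I'll slow down for the approach.

Request:
servo_tool:
  rotation:
    - [0,0,0]
    - [0,0,0]
    - [0,0,0]
    - [0,0,0]
    - [0,0,0]
    - [0,0,0]
    - [0,0,0]
    - [0,0,0]
  slide:
    - [0.002,0.02,0]
    - [0.004,0.045,0]
    - [0.007,0.07,0]
    - [0.009,0.09,0]
    - [0.0105,0.105,0]
    - [0.0115,0.115,0]
    - [0.012,0.12,0]
    - [0.0125,0.125,0]
  grip: [-1,-1,-1,-1,-1,-1,-1,-1]

```text
clock: 6.08
position: [593.3, 65.2, 81.2]
ee_rot: [-0.609, 0.793, 0.0, -0.001]
contact_force: [-1.1, -2.3, 6.7]
gripper_width: 25.3
grasp_force: 59.6
```

Request:
servo_tool:
  rotation:
    - [0,0,0]
    - [0,0,0]
    - [0,0,0]
  slide:
    - [0.0005,0.005,0]
    - [0.001,0.01,0]
    - [0.0015,0.015,0]
  grip: [-1,-1,-1]

```text
clock: 6.45
position: [593.6, 68.2, 81.2]
ee_rot: [-0.609, 0.793, 0.0, -0.001]
contact_force: [-1.4, -3.3, 5.9]
gripper_width: 25.0
grasp_force: 59.6
```

Request:
servo_tool:
  rotation:
    - [0,0,0]
    - [0,0,0]
    - [0,0,0]
  slide:
    - [0.0005,0.005,0]
    - [0.001,0.01,0]
    - [0.001,0.01,0]
  grip: [-1,-1,-1]

```text
clock: 6.82
position: [593.8, 70.3, 81.2]
ee_rot: [-0.609, 0.793, 0.0, -0.001]
contact_force: [-2.0, -2.2, 6.7]
gripper_width: 25.4
grasp_force: 59.6
```

Request:
servo_tool:
  rotation:
    - [0,0,0]
    - [0,0,0]
    - [0,0,0]
  slide:
    - [0.0005,0.005,0]
    - [0.001,0.01,0]
    - [0.001,0.01,0]
  grip: [-1,-1,-1]

```text
clock: 7.2
position: [594.0, 72.3, 81.2]
ee_rot: [-0.609, 0.793, 0.0, -0.001]
contact_force: [-1.8, -2.4, 5.9]
gripper_width: 25.1
grasp_force: 59.6
```

Request:
servo_tool:
  rotation:
    - [0,0,0]
    - [0,0,0]
    - [0,0,0]
  slide:
    - [0.0005,0.005,0]
    - [0.001,0.01,0]
    - [0.001,0.01,0]
  grip: [-1,-1,-1]

```text
clock: 7.58
position: [594.1, 73.8, 81.2]
ee_rot: [-0.609, 0.793, -0.0, -0.001]
contact_force: [-1.5, -3.8, 6.6]
gripper_width: 25.1
grasp_force: 59.6
```

Request:
servo_tool:
  rotation:
    - [0,0,0]
    - [0,0,0]
    - [0,0,0]
  slide:
    - [0.0005,0.005,0]
    - [0.001,0.01,0]
    - [0.001,0.01,0]
  grip: [-1,-1,-1]

```text
clock: 7.95
position: [594.1, 73.9, 81.2]
ee_rot: [-0.609, 0.793, -0.001, -0.002]
contact_force: [-0.3, -10.7, 7.0]
gripper_width: 25.0
grasp_force: 59.7
```

Contact with the set stop came at y≈73.9 with about 10 N. Now I'll turn the knob clockwise, keeping a light push on.

Request:
servo_tool:
  rotation:
    - [0,0,-0.008]
    - [0,0,-0.016]
    - [0,0,-0.024]
    - [0,0,-0.032]
    - [0,0,-0.04]
    - [0,0,-0.048]
    - [0,0,-0.056]
    - [0,0,-0.064]
  slide:
    - [0,0,0]
    - [0,0,0]
    - [0,0,0]
    - [0,0,0]
    - [0,0,0]
    - [0,0,0]
    - [0,0,0]
    - [0,0,0]
  grip: [-1,-1,-1,-1,-1,-1,-1,-1]

```text
clock: 8.95
position: [593.6, 74.2, 81.2]
ee_rot: [-0.438, 0.899, -0.001, -0.003]
contact_force: [-2.8, -8.3, 7.6]
gripper_width: 25.2
grasp_force: 59.6
```

```bash
cat > st.py <<'E'
from h import *
s=read_state(); print(s['clock'],s['position'].round(1),s['contact_force'].round(1),s['wrist_torque'].round(2),'yaw',R.from_quat(s['ee_rot']).as_euler('xyz',degrees=True)[2].round(2),'tau6',s['joint_efforts'][5].round(3),'j6',s['joints'][5].round(3))
E
python3 st.py
```

```text
8.95 [593.6  74.2  81.2] [-2.8 -8.3  7.6] [-2.27  0.37  0.26] yaw -128.04 tau6 -0.015 j6 -1.062
```

Request:
servo_tool:
  rotation:
    - [0,0,-0.006]
    - [0,0,-0.012]
    - [0,0,-0.018]
    - [0,0,-0.024]
    - [0,0,-0.03]
    - [0,0,-0.036]
  slide:
    - [0,0,0]
    - [0,0,0]
    - [0,0,0]
    - [0,0,0]
    - [0,0,0]
    - [0,0,0]
  grip: [-1,-1,-1,-1,-1,-1]

```text
clock: 9.7
position: [593.3, 74.4, 81.2]
ee_rot: [-0.334, 0.943, -0.001, -0.003]
contact_force: [-2.9, -8.3, 7.6]
gripper_width: 25.5
grasp_force: 59.7
```

```bash
cat > rect.py <<'E'
from h import *
import sys
def rect(f):
    # gauge-frame patch about carriage at z=66: rows = -y of gauge upward, 3 px/mm
    d,s=grab('wrist'); K=d['camera_matrix']; H=np.array(d['hand_eye']); Q=R.from_quat(s['ee_rot']).as_matrix()
    ax=np.array([594,74.]); th=np.radians(84.2); gy=np.array([np.cos(th),np.sin(th)]); gx=np.array([gy[1],-gy[0]])
    src=[];dst=[]
    for a,b in [(-50,-110),(50,-110),(50,30),(-50,30)]:
        p=np.r_[ax+a*gx+b*gy,66]; c=H[:3,:3].T@(Q.T@(p-s['position'])-H[:3,3]); u=K@c
        src.append(u[:2]/u[2]); dst.append([(50-a)*3,(b+110)*3])
    M=cv2.getPerspectiveTransform(np.float32(src),np.float32(dst))
    im=cv2.warpPerspective(cv2.cvtColor(d['image'],cv2.COLOR_RGB2BGR),M,(300,420)); cv2.imwrite('pics/'+f,im); return im
rect(sys.argv[1]); import st
E
python3 rect.py r1.png
```

```text
9.75 [593.2  74.5  81.1] [-2.8 -7.5  8.4] [-2.03  0.58 -0.03] yaw -141.05 tau6 -0.059 j6 -1.289
```

View pics/r1.png

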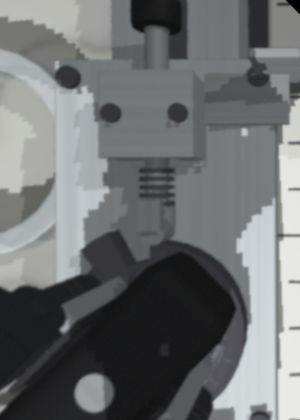

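The rectified view shows the roller at about (150,235), on the rim edge. The tooth is at about (108,262), and the rod is exposed from row 28 to row 68. The notch is close, so I'll take small steps.

Request:
servo_tool:
  rotation:
    - [0,0,-0.003]
    - [0,0,-0.006]
    - [0,0,-0.006]
  slide:
    - [0,0,0]
    - [0,0,0]
    - [0,0,0]
  grip: [-1,-1,-1]

```text
clock: 10.12
position: [593.1, 74.5, 81.1]
ee_rot: [-0.316, 0.949, -0.001, -0.003]
contact_force: [-4.3, -7.3, 8.9]
gripper_width: 25.2
grasp_force: 59.9
```

```bash
cat >> rect.py <<'E'
# rod profile: brightness down column above housing: first row of the grey rod below the black knob
g=cv2.cvtColor(cv2.imread('pics/'+sys.argv[1]),cv2.COLOR_BGR2GRAY)[:80,148:164].mean(1); print('tail edge row',int(np.argmax(np.diff(g[5:60])))+5, g[10:60:5].round())
E
python3 rect.py r2.png
```

```text
10.175 [593.2  74.5  81.1] [-2.9 -7.3  8.8] [-1.97  0.59 -0.18] yaw -143.18 tau6 0.166 j6 -1.325
tail edge row 25 [ 28.  28.  23.  30.  99. 103. 103. 103. 104. 104.]
```

Request:
servo_tool:
  rotation:
    - [0,0,-0.003]
    - [0,0,-0.006]
    - [0,0,-0.006]
  slide:
    - [0,0,0]
    - [0,0,0]
    - [0,0,0]
  grip: [-1,-1,-1]

```text
clock: 10.55
position: [593.1, 74.6, 81.2]
ee_rot: [-0.298, 0.955, -0.001, -0.003]
contact_force: [-3.0, -7.7, 7.8]
gripper_width: 24.8
grasp_force: 59.9
```

```bash
python3 rect.py r3.png
```

```text
10.6 [593.1  74.6  81.2] [-3.9 -7.3  9.3] [-1.88  0.64 -0.13] yaw -145.32 tau6 0.133 j6 -1.363
tail edge row 27 [ 28.  28.  26.  18.  97. 103. 104. 104. 104. 104.]
```

Request:
servo_tool:
  rotation:
    - [0,0,-0.003]
    - [0,0,-0.006]
    - [0,0,-0.006]
  slide:
    - [0,0,0]
    - [0,0,0]
    - [0,0,0]
  grip: [-1,-1,-1]

```text
clock: 10.98
position: [593.1, 74.6, 81.1]
ee_rot: [-0.28, 0.96, -0.001, -0.003]
contact_force: [-3.6, -7.4, 8.1]
gripper_width: 25.6
grasp_force: 60.0
```

```bash
python3 rect.py r4.png
```

```text
11.025 [593.1  74.6  81.1] [-4.1 -6.4  8.3] [-1.79  0.74 -0.14] yaw -147.49 tau6 0.157 j6 -1.401
tail edge row 30 [ 28.  28.  28.  21.  42.  92. 103. 103. 104. 104.]
```

```bash
python3 - <<'E'
import cv2,numpy as np
a=[cv2.imread(f'pics/r{i}.png')[:300,50:250] for i in (1,2,3,4)]
cv2.imwrite('pics/cmp.png',np.hstack(a))
E
```

```text
(no output)
```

View pics/cmp.png

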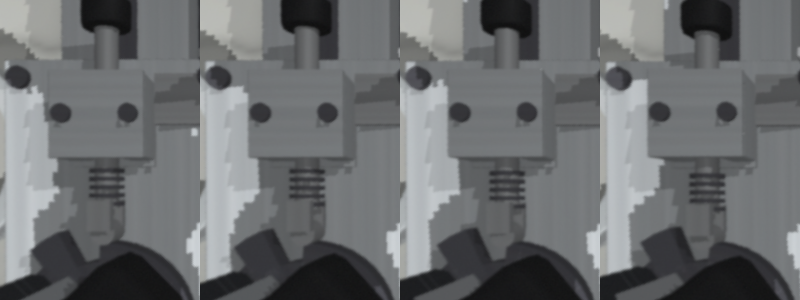

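The plunger is moving in: the tail knob has closed about 2 mm on the housing. I'll continue gently.

Request:
servo_tool:
  rotation:
    - [0,0,-0.003]
    - [0,0,-0.005]
    - [0,0,-0.005]
  slide:
    - [0,0,0]
    - [0,0,0]
    - [0,0,0]
  grip: [-1,-1,-1]

```text
clock: 11.4
position: [593.0, 74.7, 81.2]
ee_rot: [-0.265, 0.964, -0.001, -0.003]
contact_force: [-3.5, -6.1, 8.3]
gripper_width: 25.3
grasp_force: 60.1
```

```bash
python3 rect.py r5.png
```

```text
11.45 [593.   74.7  81.2] [-3.1 -7.   9.1] [-1.73  0.76 -0.16] yaw -149.31 tau6 0.224 j6 -1.432
tail edge row 33 [ 28.  28.  28.  27.  18.  82. 103. 103. 104. 104.]
```

Request:
servo_tool:
  rotation:
    - [0,0,-0.003]
    - [0,0,-0.005]
    - [0,0,-0.005]
  slide:
    - [0,0,0]
    - [0,0,0]
    - [0,0,0]
  grip: [-1,-1,-1]

```text
clock: 11.82
position: [593.0, 74.7, 81.1]
ee_rot: [-0.249, 0.968, -0.001, -0.003]
contact_force: [-4.7, -7.2, 9.2]
gripper_width: 25.5
grasp_force: 60.1
```

```bash
python3 rect.py r6.png
```

```text
11.875 [593.   74.7  81.1] [-3.9 -6.3  8.3] [-1.74  0.81 -0.26] yaw -151.11 tau6 0.246 j6 -1.464
tail edge row 42 [ 56.  29.  29.  28.  28.  27.  18.  79. 102. 104.]
```

Request:
servo_tool:
  rotation:
    - [0,0,-0.002]
    - [0,0,-0.002]
  slide:
    - [0,0,0]
    - [0,0,0]
  grip: [-1,-1]

```text
clock: 12.12
position: [593.0, 74.7, 81.1]
ee_rot: [-0.244, 0.97, -0.001, -0.003]
contact_force: [-5.1, -6.2, 8.0]
gripper_width: 25.4
grasp_force: 59.9
```

```bash
python3 rect.py r7.png; python3 - <<'E'
import cv2,numpy as np
cv2.imwrite('pics/cmp2.png',np.hstack([cv2.imread(f'pics/r{i}.png')[:320,50:250] for i in (4,5,6,7)]))
E
```

```text
12.175 [593.   74.7  81.2] [-4.2 -5.8  8.7] [-1.7   0.8  -0.06] yaw -151.79 tau6 0.063 j6 -1.476
tail edge row 42 [ 59.  28.  28.  28.  28.  27.  18.  78. 102. 104.]
```

View pics/cmp2.png

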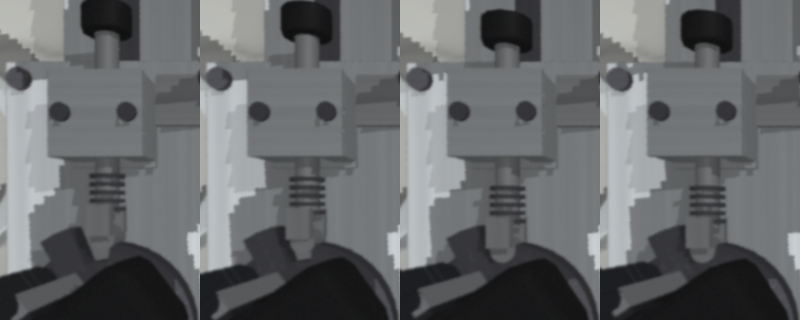

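The plunger is fully in: the tail edge holds at row 42, and the roller sits in the notch next to the tooth at low torque. Now I'll release and lift.

Request:
servo_tool:
  rotation:
    - [0,0,0]
    - [0,0,0]
    - [0,0,0]
    - [0,0,0]
    - [0,0,0]
    - [0,0,0]
    - [0,0,0]
    - [0,0,0]
  slide:
    - [-0.005,-0.005,0]
    - [-0.005,-0.005,0]
    - [-0.005,-0.005,0]
    - [-0.005,-0.005,0]
    - [-0.005,-0.005,0]
    - [-0.005,-0.005,0]
    - [-0.005,-0.005,0]
    - [-0.005,-0.005,0]
  grip: [-0.3,-0.2,0,0.2,0.4,0.6,0.6,0.6]

```text
clock: 13.18
position: [594.2, 75.7, 80.3]
ee_rot: [-0.244, 0.97, 0.0, -0.0]
contact_force: [0.5, -0.1, 0.1]
gripper_width: 68.4
grasp_force: 0.0
```

Request:
servo_tool:
  rotation:
    - [0,0,0]
    - [0,0,0]
    - [0,0,0]
    - [0,0,0]
    - [0,0,0]
    - [0,0,0]
    - [0,0,0]
    - [0,0,0]
  slide:
    - [0,0,0.05]
    - [0,0,0.15]
    - [0,0,0.3]
    - [0,0,0.5]
    - [0,0,0.7]
    - [0,-0.2,0.8]
    - [0,-0.4,0.8]
    - [0,-0.4,0.8]
  grip: [0.6,0.6,0.6,0.6,0.6,0.6,0.6,0.6]

```text
clock: 14.18
position: [594.1, -6.4, 241.5]
ee_rot: [-0.242, 0.97, -0.0, 0.001]
contact_force: [0.0, 0.3, -0.6]
gripper_width: 68.2
grasp_force: 0.0
```

```bash
python3 st.py; python3 - <<'E'
from h import *
a,_=grab('wrist'); b,_=grab('top')
w=cv2.cvtColor(a['image'],cv2.COLOR_RGB2BGR); t=cv2.cvtColor(b['image'],cv2.COLOR_RGB2BGR)
c=np.hstack([w, cv2.resize(t[170:266,120:200],(280,384))]); cv2.imwrite('pics/fin.png',c)
E
```

```text
14.175 [594.1  -6.4 241.5] [ 0.   0.3 -0.6] [ 0.04 -0.04  0.04] yaw -151.95 tau6 0.087 j6 -1.343
```

View pics/fin.png

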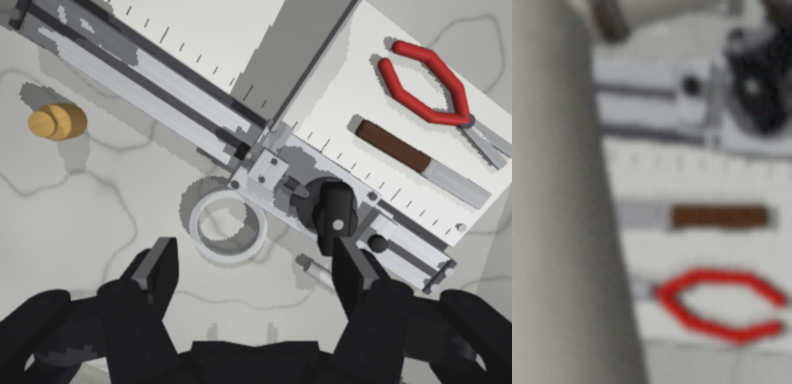

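The final view shows the carriage against the set stop, the plunger in the notch, the gripper clear and the other things undisturbed.

```bash
python3 -c "
from bench import *
print(job_done())"
```

```text
the job is handed in; nothing more can be done
None
```

The length stop is up against the set stop, met with about 11 N, and locked there with the plunger fully in the cam notch. I let go of it, left the other things where they were, and handed the job in after about 14 s of robot time.

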